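# Shut off the riveting press's air at the bench air box

### The arm

A 7-joint arm with a two-finger parallel gripper is mounted at the origin on the work surface. World frame = base frame: x ahead of the robot, y to its left, z up, the work surface at z = 0. Lengths are in m, angles in rad, forces in N, time in s.
With the tool pointing down it reaches from about 0.425 to 0.975 m from the base axis. Payload 16.7 kg.
Tool frame: the origin (TCP) lies on the centre line of the jaws, within the pads' length; the fingertips stand 22 mm ahead of it and the grasp point (between the pads) lies 3 mm ahead of it; z points along the fingers, y is the line along which they close (so a half turn about z gives the same grasp; the last joint's range is limited). The gripper opens to 85 mm and grips with 20 to 120 N. Pads are 22 mm wide; open, the fingers measure 114 mm over their backs; the gripper's body (76 mm by 85 mm) begins 54 mm behind the grasp point. The pads swing forward as they close: fully open they stand 13 mm farther back than shut.
Start: joints at [1.188, 0.426, 0.074, 1.606, -0.034, 1.111, -0.067], TCP at [0.156, -0.657, 0.253] pointing down, gripper open.
Joint ranges: [-2.85, 2.85], [-0.5, 2.14], [-1.23, 1.37], [0.21, 2.46], [-1.02, 4.16], [0.16, 2.05], [-2.73, 2.73]. Speed limits (rad/s): [1.89, 1.89, 2.39, 2.39, 3.01, 3.01, 3.01].

### API

Orientations are given as a 3x3 rotation matrix whose columns are the frame's x, y, z axes.
In Python, from rig import readout, imaging, workorder gives the robot as it stands.
- The arm moves only by the tool arm_command, never from a script. Its argument "commands" is a list of rows, each an object of numbers: "tx", "ty", "tz": the shift along the tool's x, y, z as a fraction of full scale; "ax", "ay", "az": the turn, a rotation vector about the tool's x, y, z as a fraction of full scale; "claw": the opening, from 0 (shut) to 1 (fully open). A call has 1 to 12 rows; each row is the pose to reach, as a shift and turn from the pose commanded when the call began, along the tool's axes at that moment, turning the shorter way round; what a row does not reach only later rows make up. Full scale, the value 1, is 0.25 m for a shift and 180 degrees for a turn. A row lasts 1/10 s, in which the tool goes at most 50 mm and 8.59 degrees, less where a joint would pass 70% of its speed; a pose out of reach is approached as far as the arm can. A call with a number of a shift or a turn outside -1 to 1 is refused whole. A call with a gripper value outside its range is refused whole. The fingers move at their own pace and stop on an object; "newtons" is the grip in N (left out, the last holds). Time passes only in rows, so rows that repeat a pose let the fingers close. It gives the time, the measured TCP pose, the force, the opening and the grip force at its end, in the units of the state.
- readout.sense(): the state, without advancing time (a new reading comes with each control period).
- imaging.get_image(name): name is "scene" or "side" or "wrist"; returns a dict with "pixels" (384x512x3 uint8, red, green, blue), "fov_y" (degrees; the focal length in pixels is half the picture's height over the tangent of half this angle, whatever the lens; pixels are square), "cx", "cy" (the principal point, pixels), "D" ([k1, k2, p1, p2, k3] as OpenCV has them; the pictures are not rectified), "world_to_cam" (4x4, takes a point from world to camera coordinates). Camera axes: x right, y down, z forward; pixel columns grow to the right and rows downward; lengths in m; the calibration is good to about 2 mm. A picture is of the moment at which its call begins. There is no depth.
- workorder.hand_in(): hands the job in; it is judged then, once.
Trained networks look in a picture, given as the dict that the camera call returned (one of the last four; its "shot" number tells which), for a name from the list of things; names that differ only in an ending like _2 or _b are one class to them, and where a whole thing is asked for, a point or a joint stands for the part that bears it (a point fixed in the world has none). Each returns a list of dicts, best first, with "p" (0 to 1); they miss things now and then, are a little off and sometimes report something else, mostly with a low value. They report only what shows in the picture. A call takes as long as a camera call.
- imaging.silhouettes(thing, picture): "mask" (384x512 bool, what is visible of it) and "uv" ([column, row] in pixels, amid what is visible of it).
The state is a dict: "clock": time; "q": joint angles; "joint_vel": joint speeds; "tau": joint torques, N m; "eef_pos": TCP position; "tcp_rot": TCP orientation; "ft_force": force on the tool from outside, world axes, zero at the start; "wrist_torque": the same for the moment, N m; "opening": finger opening in m; "grip_force": force on a finger pad.
Only numpy, scipy, OpenCV 4.12 (cv2) and the standard library are available. Lean on these libraries where they do the work, as an engineer would, in place of code of your own. Each camera call takes 0.05 s, during which the arm holds its last target. There are 200 camera calls.

### The job

The riveting press is about to be worked on, so its air must be shut off: with the fingertips push the yellow cover of the bench air box all the way open, then push the red valve handle it reveals round clockwise until it is fully shut. Push gently: do not pinch or force the cover or the handles, and do not lift or shift anything else on the bench. Leave the blue and black handles open and the cover slid open, with the red handle showing shut, and draw the hand clear.

Things in the scene. Friction and masses are not known exactly. Their poses are not given: they have to be found in the camera images.
- airbox: fixed grey sheet-metal box, 170 mm deep (x), 560 long (y), its aluminium rails 98 mm above the bench; origin at the centre of its underside, x away from the robot, y to the robot's left. A filter-regulator, 136 mm high, is fixed to its right (-y) end. The left half (box y 0 to 276 mm) is an open-topped bay holding three valves under the sliding cover; a deck closes the right half, where the cover parks
- cover (a joint): yellow sheet-metal cover, 280 mm long (y), 154 wide, its top 91 mm above the bench, captive in the box's rails: it only slides. 0 = closed over the valve bay; grows as it slides to the box's right (-y); 0.275 m = its stop, fully open. About 3 N slides it; it stays where it is left. It starts 0 to 25 mm open
- cover_lip (a point): centre of the outer (left, +y) face of the cover's upturned finger lip, 101 mm above the bench: an upright strip on the cover's left edge, 110 mm wide (x), 4 mm thick, rising 20 mm above the cover to 111 mm above the bench, edged in black. Pushed to the box's right (-y) it takes the cover along. Axes as the air box's
- handle_red (a joint): red lever handle of the riveting press's valve, on an upright stem. 0 = open: the lever points to the front of the box (-x). It shuts clockwise seen from above, the tip swinging to the box's left (+y); 1.571 rad = shut, at its stop, pointing to +y. It starts within 0.1 rad of open, needs about 4 N near the tip and stays where it is left
- handle_blue (a joint): blue lever handle, same size and motion as the red one, to be left open (0)
- handle_black (a joint): black lever handle, same size and motion as the red one, to be left open (0)
- red_pivot (a point): point on the red handle's turning axis, 71 mm above the bench, level with the middle of its sleeve. Axes as the air box's; it does not turn
- red_tip (a point): end of the red handle's sleeve, at mid-height, 54 mm from the pivot. The sleeve is 12 mm wide, 14 mm high (64 to 78 mm above the bench) and covers the outer 42 mm of the lever. It turns with the handle; its x axis points from the tip to the pivot
- valve_red: fixed brass ball valve under the red handle, its stem up to 66 mm, its body to 58 mm above the bench; origin on the turning axis at bench height, 20 mm behind the box's middle line; axes as the air box's. The three stand in a row at box y 54, 130 and 206 mm, in an order that varies
- valve_blue: fixed brass ball valve under the blue handle, its stem up to 66 mm, its body to 58 mm above the bench; origin on the turning axis at bench height, 20 mm behind the box's middle line; axes as the air box's. The three stand in a row at box y 54, 130 and 206 mm, in an order that varies
- valve_black: fixed brass ball valve under the black handle, its stem up to 66 mm, its body to 58 mm above the bench; origin on the turning axis at bench height, 20 mm behind the box's middle line; axes as the air box's. The three stand in a row at box y 54, 130 and 206 mm, in an order that varies
- slide_long: steel drawer-slide member, 300 x 42 x 11 mm, lying behind the air box; origin at the centre of its underside, x along it
- slide_short: steel drawer-slide member, 220 x 42 x 11 mm, lying in front of the air box; origin at the centre of its underside, x along it
- latch_a: black plastic latch with a red dot, 85 x 20 x 18 mm, lying in front of the air box; origin at the centre of its underside
- latch_b: black plastic latch with a green dot, 85 x 20 x 18 mm, lying past the air box's left end; origin at the centre of its underside
- driver: screwdriver with a wooden handle, 185 mm long, 29 mm thick, lying in front of the air box; origin under it at the front end of the handle's ferrule, x towards its blade
- spring_tray: open blue tray of coil springs, 90 x 140 x 45 mm, behind the air box; origin at the centre of its underside
- rivet_tub: round white tub of rivets, 84 mm across, 35 mm high, in front of the air box; origin at the centre of its underside
- oil_bottle: yellow oil bottle with a red spout, 52 mm across, 144 mm high, standing upright past the air box's left end; origin at the centre of its underside

How it is judged:
By the outcome, as a careful person would: the job done as asked, in the order asked, and still so for the second after the job is handed in, with the robot touching nothing.
It also fails if it takes over 51 s, if anything falls off the work surface, if the arm or the gripper's body presses on something with over 40 N, if the wrist force passes 120 N, or if a joint passes its speed limit or range.

## Working session

There is one attempt and no reset: what is moved stays moved. The work goes in short steps, Python scripts to look and compute and a tool call to move; the robot and the scene stay as the last step left them, time stands still between calls to the robot, and variables do not carry over. Pictures are saved under pics/ and viewed, at most 10 in all, crops included, and the job is handed in when it is done.

Besides the shell and the picture viewer there is one more tool, called after "Call:" as name(argument=value, ...), one argument or row to a line, values as JSON. arm_command: Moves the arm, as the interface text tells. Its arguments: {"type":"object","properties":{"commands":{"type":"array"},"newtons":{"type":"number"}},"required":["commands"]}

```bash
mkdir -p pics; ls; python3 - <<'E'
from rig import readout, imaging
import cv2, numpy as np
s=readout.sense(); print(s['clock'],s['eef_pos'],s['tcp_rot'],s['opening'],s['ft_force'])
ims=[]
for n in ['scene','side']:
    p=imaging.get_image(n); print(n,p['fov_y'],p['cx'],p['cy'],p['D'],p['world_to_cam'].tolist() if hasattr(p['world_to_cam'],'tolist') else p['world_to_cam'])
    cv2.imwrite(f'pics/{n}0.png',p['pixels'][:,:,::-1])
    for t in ['airbox','cover','cover_lip','handle_red','oil_bottle','latch_b']:
        r=imaging.silhouettes(t,p)
        print(t,[(round(d['p'],2),np.round(d['uv']),int(d['mask'].sum())) for d in r[:3]])
E
```

```text
pics
0.0 [ 0.15558688 -0.65642457  0.25260011] [[ 9.73037515e-01  2.30646565e-01 -3.95623447e-04]
 [ 2.30646885e-01 -9.73036707e-01  1.25732042e-03]
 [-9.49595001e-05 -1.31466925e-03 -9.99999131e-01]] 0.08515704686898093 [-0.28378849 -0.80258935 -0.40899353]
scene 44.71111447158957 263.55576419350785 191.86942724495927 [-0.09623055  0.          0.          0.          0.        ] [[-0.5926072979080077, 0.8054871532741299, -0.002652616916968567, 0.3534341065795704], [0.5231962035524649, 0.3824141335234414, -0.7615938307718907, -0.208256162788264], [-0.6124396484997174, -0.45271390125757566, -0.648049226952466, 1.6636459722109118], [0.0, 0.0, 0.0, 1.0]]
airbox []
cover [(0.83, array([304., 197.]), 3720)]
cover_lip []
handle_red []
oil_bottle [(0.72, array([397., 266.]), 726)]
latch_b [(0.57, array([376., 240.]), 228)]
side 42.330350567878774 247.18403432969427 191.2665435621323 [-0.00727348  0.          0.          0.          0.        ] [[-0.9513597964665762, -0.3076909802572386, -0.01551767815795882, 0.5571768986026112], [-0.19279756313891913, 0.6338914828048141, -0.7490064670449836, 0.18345298731548304], [0.24029905808131855, -0.7095828695056365, -0.6623809432565051, 1.1601724431181222], [0.0, 0.0, 0.0, 1.0]]
airbox [(0.57, array([265., 210.]), 13018)]
cover [(0.58, array([263., 218.]), 5081)]
cover_lip [(0.65, array([262., 220.]), 5199), (0.16, array([266., 212.]), 13186)]
handle_red [(0.75, array([227., 164.]), 1423)]
oil_bottle [(0.83, array([203., 325.]), 1039)]
latch_b [(0.89, array([266., 318.]), 419), (0.58, array([323., 198.]), 174)]
```

View pics/scene0.png

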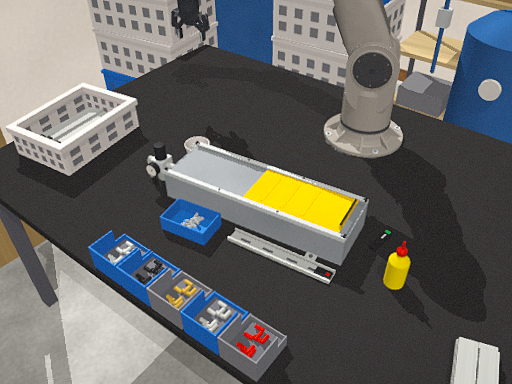

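View pics/side0.png

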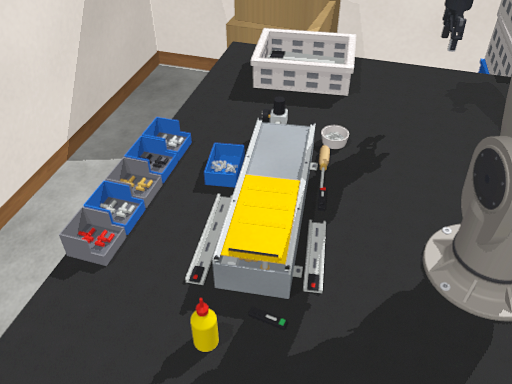

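The box lies roughly along the y axis with its left end near the robot's left. Scene view: the cover is at about (305,197) with its lip near (350,213). Side view: the cover is at about (263,218). I'll enlarge both to pick corners.

```bash
python3 - <<'E'
import cv2
a=cv2.imread('pics/scene0.png')[135:270,145:380]; cv2.imwrite('pics/sc.png',cv2.resize(a,None,fx=3.4,fy=3.4,interpolation=cv2.INTER_CUBIC))
a=cv2.imread('pics/side0.png')[95:295,180:340]; cv2.imwrite('pics/si.png',cv2.resize(a,None,fx=3,fy=3,interpolation=cv2.INTER_CUBIC))
E
```

```text
(no output)
```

View pics/sc.png

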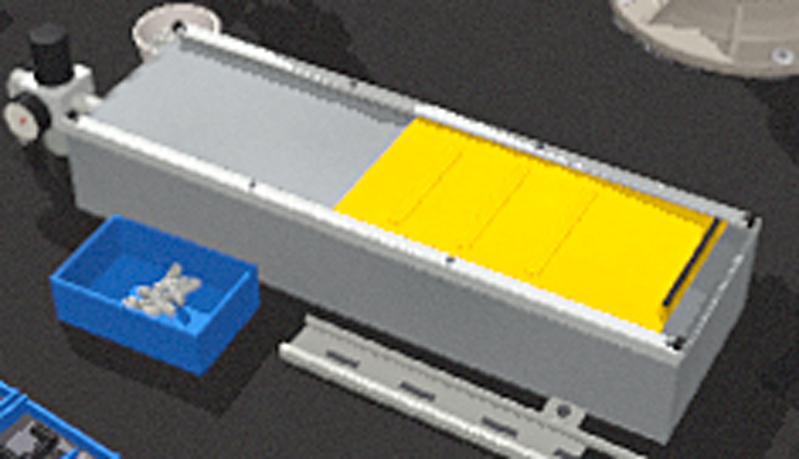

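View pics/si.png

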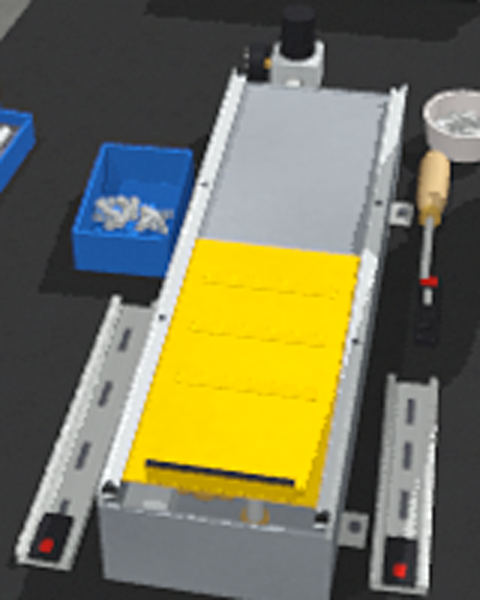

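Scene crop: box corners at about (760,222), (672,352), (72,118) and (180,28), and lip ends at (717,220) and (665,303). Side crop: corners at (102,488), (332,525), (237,70) and (405,88), and lip ends at (146,465) and (295,487). Next I fit the pose.

```bash
cat > h.py <<'E'
import numpy as np, cv2, json
from scipy.optimize import least_squares
def K(p):
    f=192/np.tan(np.radians(p['fov_y'])/2); return np.array([[f,0,p['cx']],[0,f,p['cy']],[0,0,1.]])
def proj(p,X):
    M=np.array(p['world_to_cam']); return cv2.projectPoints(np.asarray(X,float).reshape(-1,3),cv2.Rodrigues(M[:3,:3])[0],M[:3,3],K(p),np.array(p['D'],float))[0][:,0]
def onz(p,uv,z):
    M=np.array(p['world_to_cam']); n=cv2.undistortPoints(np.array(uv,float).reshape(-1,1,2),K(p),np.array(p['D'],float))[:,0]
    d=np.c_[n,np.ones(len(n))]@M[:3,:3]; c=-M[:3,:3].T@M[:3,3]
    return c+d*((z-c[2])/d[:,2])[:,None]
def b2w(b,P):
    P=np.atleast_2d(P); c,s=np.cos(b[2]),np.sin(b[2]); return np.c_[b[0]+c*P[:,0]-s*P[:,1],b[1]+s*P[:,0]+c*P[:,1],P[:,2]]
E
python3 - <<'E'
from h import *
from rig import imaging
sc=imaging.get_image('scene'); si=imaging.get_image('side')
A=np.array([(760,222),(672,352),(72,118),(180,28)])/3.4+[145,135]; B=np.array([(332,525),(102,488),(237,70),(405,88)])/3+[180,95]
LA=np.array([(717,220),(665,303)])/3.4+[145,135]; LB=np.array([(295,487),(146,465)])/3+[180,95]
C=np.array([(-.085,.28,.098),(.085,.28,.098),(.085,-.28,.098),(-.085,-.28,.098)])
def res(v):
    L=[(-.055,v[3],.111),(.055,v[3],.111)]
    return np.r_[(proj(sc,b2w(v,C))-A).ravel(),(proj(si,b2w(v,C))-B).ravel(),(proj(sc,b2w(v,L))-LA).ravel(),(proj(si,b2w(v,L))-LB).ravel()]
r=least_squares(res,[.6,0,0,.26],loss='soft_l1'); v=r.x; print(v); print(np.round(res(v).reshape(-1,2),1).tolist())
print('A',onz(sc,A,.098).round(3).tolist()); print('B',onz(si,B,.098).round(3).tolist())
print('L',onz(sc,LA,.111).round(3).tolist(),onz(si,LB,.111).round(3).tolist())
json.dump(v.tolist(),open('box.json','w'))
print('lip w',b2w(v,[0,v[3],.101]),'pivots',b2w(v,[(.02,y,.071) for y in(.054,.13,.206)]).round(3).tolist())
for n,p in(('sc',sc),('si',si)):
  for t,z in(('oil_bottle',.07),('latch_b',.01)):
    for d in imaging.silhouettes(t,p)[:1]: print(n,t,onz(p,[d['uv']],z).round(3))
E
```

```text
[ 0.53432653 -0.05195445  0.11513403  0.25808076]
[[-0.6, -1.6], [1.1, 0.2], [-2.9, -0.2], [-0.2, -2.6], [0.1, 0.6], [-1.6, 1.6], [-0.1, -0.3], [1.0, -0.8], [1.0, -0.9], [0.2, 0.2], [0.1, -0.6], [-0.7, -0.4]]
A [[0.422, 0.221, 0.098], [0.588, 0.233, 0.098], [0.647, -0.313, 0.098], [0.492, -0.33, 0.098]]
B [[0.418, 0.215, 0.098], [0.585, 0.231, 0.098], [0.65, -0.319, 0.098], [0.484, -0.335, 0.098]]
L [[0.455, 0.198, 0.111], [0.559, 0.21, 0.111]] [[0.45, 0.2, 0.111], [0.558, 0.211, 0.111]]
lip w [[0.50467825 0.20441766 0.101     ]] pivots [[0.548, 0.004, 0.071], [0.539, 0.079, 0.071], [0.531, 0.155, 0.071]]
sc oil_bottle [[0.566 0.379 0.07 ]]
sc latch_b [[0.459 0.289 0.01 ]]
si oil_bottle [[0.559 0.377 0.07 ]]
si latch_b [[0.443 0.283 0.01 ]]
```

The fit agrees to about 3 mm: box centre (0.534, -0.052), yaw 0.115 rad, lip face at box y of about 0.258. I'll close the fingers, align with the box and travel round to above its left end.

Call:
arm_command(
  commands=[
    {"tx": 0.96, "ty": -0.6, "az": 0.037, "claw": 0},
    {"tx": 0.96, "ty": -0.6, "az": 0.037, "claw": 0},
    {"tx": 0.96, "ty": -0.6, "az": 0.037, "claw": 0},
    {"tx": 0.96, "ty": -0.6, "az": 0.037, "claw": 0},
    {"tx": 0.96, "ty": -0.6, "az": 0.037, "claw": 0},
    {"tx": 0.96, "ty": -0.6, "az": 0.037, "claw": 0},
    {"tx": 0.96, "ty": -0.6, "az": 0.037, "claw": 0},
    {"tx": 0.96, "ty": -0.6, "az": 0.037, "claw": 0},
  ],
  newtons=20,
)

```text
schema error: expected keys tx, ty, tz, ax, ay, az, claw
```

Call:
arm_command(
  commands=[
    {"tx": 0.96, "ty": -0.6, "tz": 0, "ax": 0, "ay": 0, "az": 0.037, "claw": 0},
    {"tx": 0.96, "ty": -0.6, "tz": 0, "ax": 0, "ay": 0, "az": 0.037, "claw": 0},
    {"tx": 0.96, "ty": -0.6, "tz": 0, "ax": 0, "ay": 0, "az": 0.037, "claw": 0},
    {"tx": 0.96, "ty": -0.6, "tz": 0, "ax": 0, "ay": 0, "az": 0.037, "claw": 0},
    {"tx": 0.96, "ty": -0.6, "tz": 0, "ax": 0, "ay": 0, "az": 0.037, "claw": 0},
    {"tx": 0.96, "ty": -0.6, "tz": 0, "ax": 0, "ay": 0, "az": 0.037, "claw": 0},
    {"tx": 0.96, "ty": -0.6, "tz": 0, "ax": 0, "ay": 0, "az": 0.037, "claw": 0},
    {"tx": 0.96, "ty": -0.6, "tz": 0, "ax": 0, "ay": 0, "az": 0.037, "claw": 0},
  ],
  newtons=20,
)

```text
clock: 1.8
eef_pos: [0.355, -0.4552, 0.2535]
tcp_rot: [[0.993, 0.118, 0.0], [0.118, -0.993, -0.0], [0.0, 0.0, -1.0]]
ft_force: [-0.4, -0.3, 0.2]
opening: -0.0001
grip_force: 0.0
```

Call:
arm_command(
  commands=[
    {"tx": 0.94, "ty": -0.8, "tz": 0, "ax": 0, "ay": 0, "az": 0, "claw": 0},
    {"tx": 0.94, "ty": -0.8, "tz": 0, "ax": 0, "ay": 0, "az": 0, "claw": 0},
    {"tx": 0.94, "ty": -0.8, "tz": 0, "ax": 0, "ay": 0, "az": 0, "claw": 0},
    {"tx": 0.94, "ty": -0.8, "tz": 0, "ax": 0, "ay": 0, "az": 0, "claw": 0},
    {"tx": 0.94, "ty": -0.8, "tz": 0, "ax": 0, "ay": 0, "az": 0, "claw": 0},
    {"tx": 0.94, "ty": -0.8, "tz": 0, "ax": 0, "ay": 0, "az": 0, "claw": 0},
    {"tx": 0.94, "ty": -0.8, "tz": 0, "ax": 0, "ay": 0, "az": 0, "claw": 0},
    {"tx": 0.94, "ty": -0.8, "tz": 0, "ax": 0, "ay": 0, "az": 0, "claw": 0},
  ],
)

```text
clock: 2.6
eef_pos: [0.5654, -0.2293, 0.253]
tcp_rot: [[0.993, 0.118, -0.0], [0.118, -0.993, 0.0], [-0.0, -0.0, -1.0]]
ft_force: [0.1, -1.2, -0.6]
opening: -0.0
grip_force: 0.0
```

Call:
arm_command(
  commands=[
    {"tx": -0.016, "ty": -0.966, "tz": 0, "ax": 0, "ay": 0, "az": 0, "claw": 0},
    {"tx": -0.016, "ty": -0.966, "tz": 0, "ax": 0, "ay": 0, "az": 0, "claw": 0},
    {"tx": -0.016, "ty": -0.966, "tz": 0, "ax": 0, "ay": 0, "az": 0, "claw": 0},
    {"tx": -0.016, "ty": -0.966, "tz": 0, "ax": 0, "ay": 0, "az": 0, "claw": 0},
    {"tx": -0.016, "ty": -0.966, "tz": 0, "ax": 0, "ay": 0, "az": 0, "claw": 0},
    {"tx": -0.016, "ty": -0.966, "tz": 0, "ax": 0, "ay": 0, "az": 0, "claw": 0},
  ],
)

```text
clock: 3.2
eef_pos: [0.5318, 0.0128, 0.2537]
tcp_rot: [[0.993, 0.12, 0.0], [0.12, -0.993, 0.001], [0.001, -0.001, -1.0]]
ft_force: [0.4, -0.8, -0.3]
opening: 0.0006
grip_force: 0.0
```

Call:
arm_command(
  commands=[
    {"tx": -0.016, "ty": -0.966, "tz": 0, "ax": 0, "ay": 0, "az": 0, "claw": 0},
    {"tx": -0.016, "ty": -0.966, "tz": 0, "ax": 0, "ay": 0, "az": 0, "claw": 0},
    {"tx": -0.016, "ty": -0.966, "tz": 0, "ax": 0, "ay": 0, "az": 0, "claw": 0},
    {"tx": -0.016, "ty": -0.966, "tz": 0, "ax": 0, "ay": 0, "az": 0, "claw": 0},
    {"tx": -0.016, "ty": -0.966, "tz": 0, "ax": 0, "ay": 0, "az": 0, "claw": 0},
    {"tx": -0.016, "ty": -0.966, "tz": 0, "ax": 0, "ay": 0, "az": 0, "claw": 0},
    {"tx": -0.016, "ty": -0.966, "tz": 0, "ax": 0, "ay": 0, "az": 0, "claw": 0},
  ],
)

```text
clock: 3.9
eef_pos: [0.5014, 0.2475, 0.2531]
tcp_rot: [[0.993, 0.115, -0.0], [0.115, -0.993, -0.001], [-0.0, 0.001, -1.0]]
ft_force: [0.0, -0.5, 0.2]
opening: 0.0003
grip_force: 0.0
```

Call:
arm_command(
  commands=[
    {"tx": 0, "ty": 0, "tz": 0.2, "ax": 0, "ay": 0, "az": 0, "claw": 0},
    {"tx": 0, "ty": 0, "tz": 0.4, "ax": 0, "ay": 0, "az": 0, "claw": 0},
    {"tx": 0, "ty": 0, "tz": 0.5, "ax": 0, "ay": 0, "az": 0, "claw": 0},
    {"tx": 0, "ty": 0, "tz": 0.508, "ax": 0, "ay": 0, "az": 0, "claw": 0},
  ],
)

```text
clock: 4.3
eef_pos: [0.5001, 0.2452, 0.1232]
tcp_rot: [[0.994, 0.113, -0.005], [0.113, -0.994, -0.004], [-0.005, 0.003, -1.0]]
ft_force: [-0.3, -0.2, 0.1]
opening: 0.0002
grip_force: 0.0
```

```bash
python3 - <<'E'
from h import *
from rig import imaging, readout
o=[]
for n in('side','scene'):
    p=imaging.get_image(n); b=json.load(open('box.json')); im=p['pixels'][:,:,::-1].copy()
    T=np.array(readout.sense()['eef_pos'])-[0,0,.022]; u=proj(p,T)[0]; print(n,T,u)
    r=np.round(u).astype(int)-[50,75]; r=np.maximum(r,0)
    c=cv2.resize(im[r[1]:r[1]+120,r[0]:r[0]+100],None,fx=4,fy=4,interpolation=cv2.INTER_CUBIC)
    q=((u-r)*4).astype(int); cv2.circle(c,tuple(map(int,q)),3,(255,0,255),-1); o.append(c)
cv2.imwrite('pics/d.png',np.hstack(o))
E
```

```text
side [0.5009649  0.24636436 0.10317603] [248.70094674 270.48747406]
scene [0.50159921 0.24743514 0.10475623] [364.33184265 219.12348965]
```

View pics/d.png

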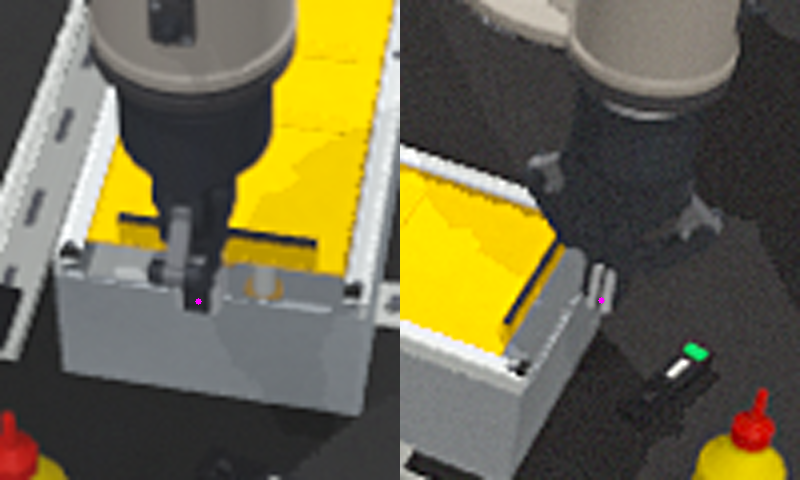

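The fingertips are at about (198,300) in the side crop, beside the lip at (120–318, 215–245), about 25 mm outside it, and the 22 mm tip offset holds. Now I push the lip.

Call:
arm_command(
  commands=[
    {"tx": 0, "ty": 0.04, "tz": 0.012, "ax": 0, "ay": 0, "az": 0, "claw": 0},
    {"tx": 0, "ty": 0.07, "tz": 0.012, "ax": 0, "ay": 0, "az": 0, "claw": 0},
    {"tx": 0, "ty": 0.1, "tz": 0.012, "ax": 0, "ay": 0, "az": 0, "claw": 0},
    {"tx": 0, "ty": 0.13, "tz": 0.012, "ax": 0, "ay": 0, "az": 0, "claw": 0},
    {"tx": 0, "ty": 0.17, "tz": 0.012, "ax": 0, "ay": 0, "az": 0, "claw": 0},
    {"tx": 0, "ty": 0.21, "tz": 0.012, "ax": 0, "ay": 0, "az": 0, "claw": 0},
    {"tx": 0, "ty": 0.25, "tz": 0.012, "ax": 0, "ay": 0, "az": 0, "claw": 0},
  ],
)

```text
clock: 5.1
eef_pos: [0.5084, 0.1868, 0.1237]
tcp_rot: [[0.993, 0.116, 0.001], [0.116, -0.993, 0.001], [0.001, -0.001, -1.0]]
ft_force: [1.2, 3.1, 4.7]
opening: 0.0001
grip_force: 2.6
```

Call:
arm_command(
  commands=[
    {"tx": 0, "ty": 0.03, "tz": -0.008, "ax": 0, "ay": 0, "az": 0, "claw": 0},
    {"tx": 0, "ty": 0.08, "tz": -0.008, "ax": 0, "ay": 0, "az": 0, "claw": 0},
    {"tx": 0, "ty": 0.13, "tz": -0.008, "ax": 0, "ay": 0, "az": 0, "claw": 0},
    {"tx": 0, "ty": 0.18, "tz": -0.008, "ax": 0, "ay": 0, "az": 0, "claw": 0},
  ],
)

```text
clock: 5.5
eef_pos: [0.5133, 0.1416, 0.1254]
tcp_rot: [[0.993, 0.116, 0.0], [0.116, -0.993, 0.0], [0.0, -0.0, -1.0]]
ft_force: [1.0, 3.8, 2.2]
opening: -0.0001
grip_force: 2.2
```

```bash
python3 - <<'E'
from h import *
from rig import imaging, readout
o=[]
b=json.load(open('box.json'))
for n in('side','scene'):
    p=imaging.get_image(n); im=p['pixels'][:,:,::-1].copy()
    T=np.array(readout.sense()['eef_pos'])-[0,0,.022]; u=proj(p,T)[0]
    r=np.round(u).astype(int)-[50,60]
    c=cv2.resize(im[r[1]:r[1]+120,r[0]:r[0]+100],None,fx=4,fy=4,interpolation=cv2.INTER_CUBIC); o.append(c)
s=readout.sense(); print(s['ft_force'],s['wrist_torque'],s['eef_pos'])
cv2.imwrite('pics/e.png',np.hstack(o))
E
```

```text
[-0.50017731  1.80582142 -0.19322687] [ 0.04265187  0.01777165 -0.02601717] [0.51337158 0.13997999 0.12518898]
```

View pics/e.png

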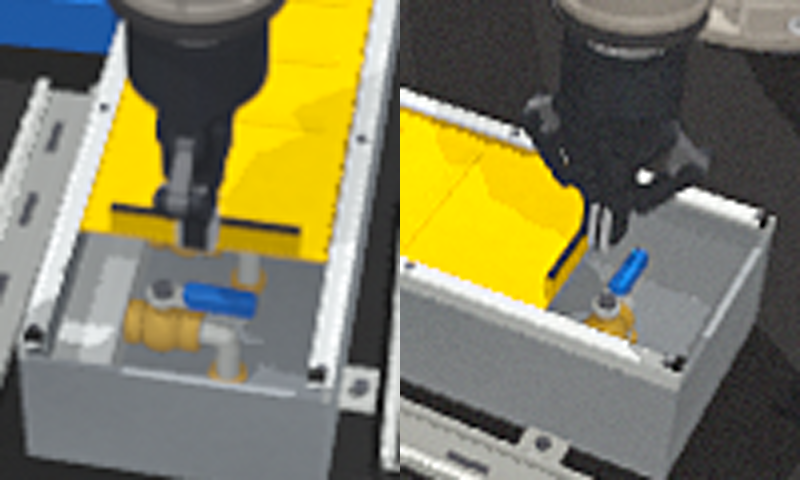

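The cover slides with the lip, and the leftmost valve (side crop, 220,298) is blue. I continue.

Call:
arm_command(
  commands=[
    {"tx": 0, "ty": 0.05, "tz": 0, "ax": 0, "ay": 0, "az": 0, "claw": 0},
    {"tx": 0, "ty": 0.11, "tz": 0, "ax": 0, "ay": 0, "az": 0, "claw": 0},
    {"tx": 0, "ty": 0.17, "tz": 0, "ax": 0, "ay": 0, "az": 0, "claw": 0},
    {"tx": 0, "ty": 0.23, "tz": 0, "ax": 0, "ay": 0, "az": 0, "claw": 0},
    {"tx": 0, "ty": 0.29, "tz": 0, "ax": 0, "ay": 0, "az": 0, "claw": 0},
    {"tx": 0, "ty": 0.35, "tz": 0, "ax": 0, "ay": 0, "az": 0, "claw": 0},
    {"tx": 0, "ty": 0.41, "tz": 0, "ax": 0, "ay": 0, "az": 0, "claw": 0},
    {"tx": 0, "ty": 0.47, "tz": 0, "ax": 0, "ay": 0, "az": 0, "claw": 0},
    {"tx": 0, "ty": 0.53, "tz": 0, "ax": 0, "ay": 0, "az": 0, "claw": 0},
    {"tx": 0, "ty": 0.58, "tz": 0, "ax": 0, "ay": 0, "az": 0, "claw": 0},
    {"tx": 0, "ty": 0.62, "tz": 0, "ax": 0, "ay": 0, "az": 0, "claw": 0},
    {"tx": 0, "ty": 0.64, "tz": 0, "ax": 0, "ay": 0, "az": 0, "claw": 0},
  ],
)

```text
clock: 6.8
eef_pos: [0.5319, -0.0172, 0.1253]
tcp_rot: [[0.993, 0.116, -0.0], [0.116, -0.993, -0.0], [-0.0, 0.0, -1.0]]
ft_force: [1.6, 3.8, 0.3]
opening: -0.0001
grip_force: 1.6
```

Call:
arm_command(
  commands=[
    {"tx": 0, "ty": 0.012, "tz": 0, "ax": 0, "ay": 0, "az": 0, "claw": 0},
    {"tx": 0, "ty": 0.024, "tz": 0, "ax": 0, "ay": 0, "az": 0, "claw": 0},
    {"tx": 0, "ty": 0.036, "tz": 0, "ax": 0, "ay": 0, "az": 0, "claw": 0},
    {"tx": 0, "ty": 0.048, "tz": 0, "ax": 0, "ay": 0, "az": 0, "claw": 0},
  ],
)

```text
clock: 7.2
eef_pos: [0.5332, -0.0281, 0.1254]
tcp_rot: [[0.993, 0.117, -0.0], [0.117, -0.993, 0.0], [-0.0, -0.0, -1.0]]
ft_force: [2.5, 3.2, -0.1]
opening: 0.0001
grip_force: 1.5
```

Call:
arm_command(
  commands=[
    {"tx": 0, "ty": 0.008, "tz": 0, "ax": 0, "ay": 0, "az": 0, "claw": 0},
    {"tx": 0, "ty": 0.016, "tz": 0, "ax": 0, "ay": 0, "az": 0, "claw": 0},
  ],
)

```text
clock: 7.4
eef_pos: [0.5337, -0.0324, 0.1253]
tcp_rot: [[0.993, 0.116, -0.0], [0.116, -0.993, 0.0], [0.0, -0.0, -1.0]]
ft_force: [1.7, 3.7, -1.0]
opening: 0.0003
grip_force: 1.4
```

Call:
arm_command(
  commands=[
    {"tx": 0, "ty": 0.008, "tz": 0, "ax": 0, "ay": 0, "az": 0, "claw": 0},
    {"tx": 0, "ty": 0.016, "tz": 0, "ax": 0, "ay": 0, "az": 0, "claw": 0},
  ],
)

```text
clock: 7.6
eef_pos: [0.5341, -0.0352, 0.1253]
tcp_rot: [[0.993, 0.117, -0.0], [0.117, -0.993, 0.001], [0.0, -0.001, -1.0]]
ft_force: [-1.1, 17.6, 0.7]
opening: 0.0001
grip_force: 7.9
```

Call:
arm_command(
  commands=[
    {"tx": 0, "ty": 0.008, "tz": 0, "ax": 0, "ay": 0, "az": 0, "claw": 0},
    {"tx": 0, "ty": 0.016, "tz": 0, "ax": 0, "ay": 0, "az": 0, "claw": 0},
  ],
)

```text
clock: 7.8
eef_pos: [0.5342, -0.036, 0.1253]
tcp_rot: [[0.993, 0.119, -0.001], [0.119, -0.993, 0.004], [-0.0, -0.004, -1.0]]
ft_force: [-5.2, 34.3, 3.2]
opening: -0.0004
grip_force: 16.7
```

The cover reached its stop: the force jumped and the travel ended where expected. I back off and rise for a look.

Call:
arm_command(
  commands=[
    {"tx": 0, "ty": -0.05, "tz": 0, "ax": 0, "ay": 0, "az": 0, "claw": 0},
    {"tx": 0, "ty": -0.1, "tz": 0, "ax": 0, "ay": 0, "az": 0, "claw": 0},
    {"tx": 0, "ty": -0.12, "tz": -0.15, "ax": 0, "ay": 0, "az": 0, "claw": 0},
    {"tx": 0, "ty": -0.3, "tz": -0.35, "ax": 0, "ay": 0, "az": 0, "claw": 0},
    {"tx": 0, "ty": -0.45, "tz": -0.5, "ax": 0, "ay": 0, "az": 0, "claw": 0},
    {"tx": 0, "ty": -0.45, "tz": -0.5, "ax": 0, "ay": 0, "az": 0, "claw": 0},
    {"tx": 0, "ty": -0.45, "tz": -0.5, "ax": 0, "ay": 0, "az": 0, "claw": 0},
  ],
)

```text
clock: 8.5
eef_pos: [0.522, 0.074, 0.2528]
tcp_rot: [[0.993, 0.119, 0.004], [0.119, -0.993, 0.0], [0.004, 0.0, -1.0]]
ft_force: [-0.7, 0.4, -0.8]
opening: 0.0001
grip_force: 0.0
```

```bash
python3 - <<'E'
from h import *
from rig import imaging, readout
b=json.load(open('box.json')); print(readout.sense()['eef_pos'],readout.sense()['ft_force'])
im={}
for n in('wrist','scene','side'):
    p=imaging.get_image(n); im[n]=p['pixels'][:,:,::-1].copy()
    for t in('handle_red','handle_blue','handle_black','red_tip','cover_lip'):
        for d in imaging.silhouettes(t,p)[:1]: print(n,t,round(d['p'],2),np.round(d['uv']),onz(p,[d['uv']],.078 if t!='cover_lip' else .101).round(3))
    for y in(.054,.13,.206):
        u=proj(p,b2w(b,[(.02,y,.078)]))[0]
        cv2.circle(im[n],tuple(int(round(k)) for k in u),2,(255,0,255),1)
    if n=='wrist': print(p['world_to_cam'])
a=cv2.resize(im['side'][150:300,210:310],None,fx=3,fy=3)
cv2.imwrite('pics/f.png',np.hstack([cv2.copyMakeBorder(im['wrist'],0,66,0,0,cv2.BORDER_CONSTANT),cv2.resize(a,None,fx=.9,fy=1)]))
E
```

```text
[0.52202278 0.07400018 0.25278607] [-0.65091012  0.36450094 -0.83434087]
wrist handle_red 0.63 [324. 167.] [[0.535 0.004 0.078]]
wrist handle_blue 0.95 [178. 167.] [[0.518 0.15  0.078]]
wrist handle_black 0.62 [252. 173.] [[0.52  0.076 0.078]]
wrist red_tip 0.67 [323. 173.] [[0.529 0.004 0.078]]
wrist cover_lip 0.71 [447. 176.] [[ 0.547 -0.105  0.101]]
[[ 1.20673527e-01 -9.92692092e-01 -5.57278664e-04  1.12390250e-02]
 [-9.40720641e-01 -1.14535006e-01  3.19259155e-01  4.59833344e-01]
 [-3.16989866e-01 -3.80018848e-02 -9.47667284e-01  5.49521016e-01]
 [ 0.00000000e+00  0.00000000e+00  0.00000000e+00  1.00000000e+00]]
scene handle_red 0.44 [278. 197.] [[0.534 0.005 0.078]]
scene handle_blue 0.68 [327. 213.] [[0.511 0.146 0.078]]
scene handle_black 0.44 [222. 170.] [[ 0.531 -0.198  0.078]]
scene red_tip 0.49 [224. 170.] [[ 0.527 -0.194  0.078]]
scene cover_lip 0.76 [224. 170.] [[ 0.551 -0.173  0.101]]
side handle_red 0.69 [269. 206.] [[0.521 0.017 0.078]]
side handle_blue 0.64 [264. 225.] [[0.516 0.086 0.078]]
side handle_black 0.72 [270. 317.] [[0.432 0.326 0.078]]
side red_tip 0.68 [268. 204.] [[0.526 0.013 0.078]]
side cover_lip 0.58 [286. 162.] [[ 0.519 -0.134  0.101]]
```

View pics/f.png

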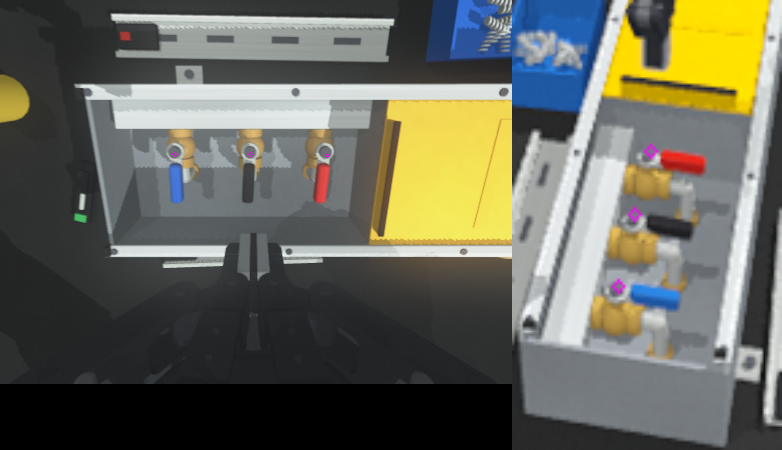

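All three valve pivots match the prediction. In the wrist view red is rightmost at (324,180), black is at (250,180) and blue at (176,180); the cover is parked, with its lip at about (388,175). I'll turn the hand by -90° so the knuckles clear the lip, and go above the gap between lip and red lever.

Call:
arm_command(
  commands=[
    {"tx": -0.084, "ty": 0.2, "tz": 0, "ax": 0, "ay": 0, "az": -0.5, "claw": 0},
    {"tx": -0.084, "ty": 0.4, "tz": 0, "ax": 0, "ay": 0, "az": -0.5, "claw": 0},
    {"tx": -0.084, "ty": 0.4, "tz": 0, "ax": 0, "ay": 0, "az": -0.5, "claw": 0},
    {"tx": -0.084, "ty": 0.4, "tz": 0, "ax": 0, "ay": 0, "az": -0.5, "claw": 0},
    {"tx": -0.084, "ty": 0.4, "tz": 0, "ax": 0, "ay": 0, "az": -0.5, "claw": 0},
    {"tx": -0.084, "ty": 0.4, "tz": 0, "ax": 0, "ay": 0, "az": -0.5, "claw": 0},
    {"tx": -0.084, "ty": 0.4, "tz": 0.1, "ax": 0, "ay": 0, "az": -0.5, "claw": 0},
    {"tx": -0.084, "ty": 0.4, "tz": 0.2, "ax": 0, "ay": 0, "az": -0.5, "claw": 0},
    {"tx": -0.084, "ty": 0.4, "tz": 0.3, "ax": 0, "ay": 0, "az": -0.5, "claw": 0},
    {"tx": -0.084, "ty": 0.4, "tz": 0.4, "ax": 0, "ay": 0, "az": -0.5, "claw": 0},
    {"tx": -0.084, "ty": 0.4, "tz": 0.41, "ax": 0, "ay": 0, "az": -0.5, "claw": 0},
    {"tx": -0.084, "ty": 0.4, "tz": 0.41, "ax": 0, "ay": 0, "az": -0.5, "claw": 0},
  ],
)

```text
clock: 10.6
eef_pos: [0.5118, -0.0302, 0.147]
tcp_rot: [[-0.118, 0.993, -0.002], [0.993, 0.118, 0.001], [0.001, -0.002, -1.0]]
ft_force: [0.3, 0.5, 0.1]
opening: -0.0001
grip_force: 0.0
```

```bash
python3 - <<'E'
from h import *
from rig import imaging, readout
b=json.load(open('box.json')); s=readout.sense(); R=np.array(s['tcp_rot']); T=np.array(s['eef_pos']); print(T,R.round(3).tolist(),s['q'])
Pv=b2w(b,[(.02,.054,.071)])[0]; print('pivot',Pv)
p=imaging.get_image('wrist'); im=p['pixels'][:,:,::-1].copy()
for d in imaging.silhouettes('handle_red',p)[:1]:
    print('red',d['p'],onz(p,[d['uv']],.078)); ys,xs=np.nonzero(d['mask']); W=onz(p,np.c_[xs,ys],.078)
    m=W.mean(0)-Pv; c,sn=np.cos(b[2]),np.sin(b[2]); l=np.array([c*m[0]+sn*m[1],-sn*m[0]+c*m[1]]); print('lever theta',np.arctan2(l[1],-l[0]),'r',np.linalg.norm(l))
for P,col in((Pv+[0,0,.007],(255,0,255)),(T-[0,0,.022],(0,255,0))):
    cv2.circle(im,tuple(int(round(k)) for k in proj(p,P)[0]),3,col,1)
q=imaging.get_image('side')['pixels'][:,:,::-1]; q=cv2.resize(q[140:240,220:310],None,fx=3,fy=3.84)
cv2.imwrite('pics/g.png',np.hstack([im,q]))
E
```

```text
[ 0.51183673 -0.03019918  0.14702616] [[-0.118, 0.993, -0.002], [0.993, 0.118, 0.001], [0.001, -0.002, -1.0]] [ 0.38882064  0.34079149 -0.53646939  2.03746865  0.23390513  0.82356954
 -0.16406006]
pivot [0.5479906  0.00398563 0.071     ]
red 0.75 [[0.52790774 0.00684883 0.078     ]]
lever theta 0.2036166093546727 r 0.021025090402535494
```

View pics/g.png

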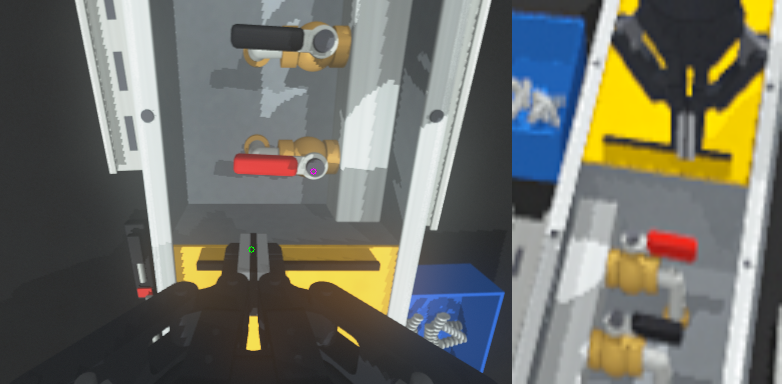

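The predicted fingertip at (251,249) sits between the lip (row about 265) and the red lever (row about 165), with the knuckles clear of the rails. I descend.

Call:
arm_command(
  commands=[
    {"tx": 0.014, "ty": 0, "tz": 0.08, "ax": 0, "ay": 0, "az": 0, "claw": 0},
    {"tx": 0.014, "ty": 0, "tz": 0.14, "ax": 0, "ay": 0, "az": 0, "claw": 0},
    {"tx": 0.014, "ty": 0, "tz": 0.2, "ax": 0, "ay": 0, "az": 0, "claw": 0},
    {"tx": 0.014, "ty": 0, "tz": 0.232, "ax": 0, "ay": 0, "az": 0, "claw": 0},
    {"tx": 0.014, "ty": 0, "tz": 0.232, "ax": 0, "ay": 0, "az": 0, "claw": 0},
  ],
)

```text
clock: 11.25
eef_pos: [0.5113, -0.0267, 0.0888]
tcp_rot: [[-0.116, 0.993, -0.002], [0.993, 0.116, 0.0], [0.0, -0.002, -1.0]]
ft_force: [0.6, 0.5, 0.5]
opening: 0.0003
grip_force: 0.0
```

```bash
python3 - <<'E'
from h import *
from rig import readout
b=json.load(open('box.json')); s=readout.sense(); R=np.array(s['tcp_rot']); T=np.array(s['eef_pos']); print(T,s['ft_force'])
for th in np.radians(np.arange(0,95,9)):
    P=np.array([.02,.056]); r,sg=.038,.017
    B=P+r*np.array([-np.cos(th),np.sin(th)])+sg*np.array([-np.sin(th),-np.cos(th)])
    W=b2w(b,[(B[0],B[1],T[2])])[0]; d=R.T@(W-T)/.25
    print(round(np.degrees(th)),d.round(3),round(np.degrees(th)/180,3))
E
```

```text
[ 0.51129469 -0.02671254  0.08875104] [0.61767237 0.51160132 0.46202839]
0 [0.045 0.008 0.   ] 0.0
9 [ 0.07  -0.001  0.   ] 0.05
18 [ 0.095 -0.006  0.   ] 0.1
27 [ 0.122 -0.006  0.   ] 0.15
36 [ 0.147 -0.003  0.   ] 0.2
45 [0.173 0.005 0.   ] 0.25
54 [0.196 0.016 0.   ] 0.3
63 [0.218 0.031 0.   ] 0.35
72 [0.237 0.049 0.   ] 0.4
81 [ 0.253  0.069 -0.   ] 0.45
90 [ 0.265  0.092 -0.   ] 0.5
```

Call:
arm_command(
  commands=[
    {"tx": 0.02, "ty": 0.004, "tz": 0, "ax": 0, "ay": 0, "az": 0, "claw": 0},
    {"tx": 0.045, "ty": 0.008, "tz": 0, "ax": 0, "ay": 0, "az": 0, "claw": 0},
    {"tx": 0.057, "ty": 0.003, "tz": 0, "ax": 0, "ay": 0, "az": 0.025, "claw": 0},
    {"tx": 0.07, "ty": -0.001, "tz": 0, "ax": 0, "ay": 0, "az": 0.05, "claw": 0},
    {"tx": 0.083, "ty": -0.004, "tz": 0, "ax": 0, "ay": 0, "az": 0.075, "claw": 0},
    {"tx": 0.095, "ty": -0.006, "tz": 0, "ax": 0, "ay": 0, "az": 0.1, "claw": 0},
    {"tx": 0.108, "ty": -0.006, "tz": 0, "ax": 0, "ay": 0, "az": 0.125, "claw": 0},
    {"tx": 0.122, "ty": -0.006, "tz": 0, "ax": 0, "ay": 0, "az": 0.15, "claw": 0},
    {"tx": 0.135, "ty": -0.005, "tz": 0, "ax": 0, "ay": 0, "az": 0.175, "claw": 0},
    {"tx": 0.147, "ty": -0.003, "tz": 0, "ax": 0, "ay": 0, "az": 0.2, "claw": 0},
  ],
)

```text
clock: 12.25
eef_pos: [0.5072, 0.0095, 0.0905]
tcp_rot: [[0.493, 0.87, 0.001], [0.87, -0.493, -0.001], [-0.0, 0.001, -1.0]]
ft_force: [-0.5, -4.5, 1.0]
opening: -0.0001
grip_force: 2.4
```

```bash
python3 - <<'E'
from h import *
from rig import readout, imaging
p=imaging.get_image('side'); im=p['pixels'][:,:,::-1][140:240,220:310]
cv2.imwrite('pics/k.png',cv2.resize(im,None,fx=5,fy=5))
b=json.load(open('box.json')); s=readout.sense(); R=np.array(s['tcp_rot']); T=np.array(s['eef_pos']); print(T,s['ft_force'],R[:2,0])
yaw=np.degrees(np.arctan2(R[1,0],R[0,0]))-np.degrees(b[2]); th0=90-yaw; print('th now',th0)
for th in np.arange(40.5,96,4.5):
    t=np.radians(th);P=np.array([.02,.056]); r,sg=.038,.017
    B=P+r*np.array([-np.cos(t),np.sin(t)])+sg*np.array([-np.sin(t),-np.cos(t)])
    W=b2w(b,[(B[0],B[1],T[2])])[0]; d=R.T@(W-T)/.25
    print(th,d.round(3),round((th-th0)/180,3))
E
```

```text
[0.50726083 0.01006256 0.09053101] [-0.49582887 -4.18788639  0.84971858] [0.497178   0.86764854]
th now 36.41016750750649
40.5 [ 0.009 -0.008 -0.   ] 0.023
45.0 [ 0.022 -0.012 -0.   ] 0.048
49.5 [ 0.035 -0.015 -0.   ] 0.073
54.0 [ 0.047 -0.017 -0.   ] 0.098
58.5 [ 0.061 -0.018 -0.   ] 0.123
63.0 [ 0.074 -0.018 -0.   ] 0.148
67.5 [ 0.087 -0.017 -0.   ] 0.173
72.0 [ 0.1   -0.014  0.   ] 0.198
76.5 [ 0.112 -0.011  0.   ] 0.223
81.0 [ 0.125 -0.007  0.   ] 0.248
85.5 [ 0.137 -0.002  0.   ] 0.273
90.0 [0.148 0.004 0.   ] 0.298
94.5 [0.159 0.011 0.   ] 0.323
```

View pics/k.png

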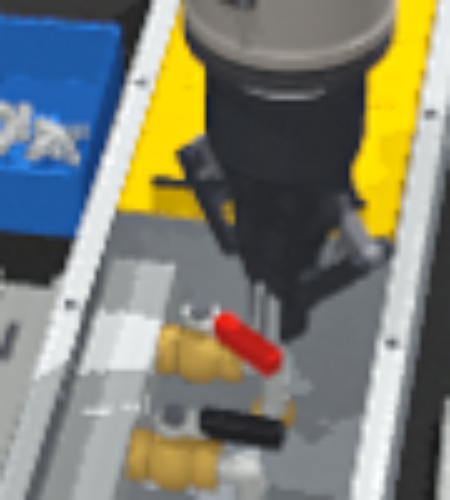

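The red lever, at (248,342) in the crop, is turning with the fingers behind it at about 36°, and black is untouched. I continue along the arc.

Call:
arm_command(
  commands=[
    {"tx": 0.009, "ty": -0.008, "tz": 0, "ax": 0, "ay": 0, "az": 0.023, "claw": 0},
    {"tx": 0.022, "ty": -0.012, "tz": 0, "ax": 0, "ay": 0, "az": 0.048, "claw": 0},
    {"tx": 0.035, "ty": -0.015, "tz": 0, "ax": 0, "ay": 0, "az": 0.073, "claw": 0},
    {"tx": 0.047, "ty": -0.017, "tz": 0, "ax": 0, "ay": 0, "az": 0.098, "claw": 0},
    {"tx": 0.061, "ty": -0.018, "tz": 0, "ax": 0, "ay": 0, "az": 0.123, "claw": 0},
    {"tx": 0.074, "ty": -0.018, "tz": 0, "ax": 0, "ay": 0, "az": 0.148, "claw": 0},
    {"tx": 0.087, "ty": -0.017, "tz": 0, "ax": 0, "ay": 0, "az": 0.173, "claw": 0},
    {"tx": 0.1, "ty": -0.014, "tz": 0, "ax": 0, "ay": 0, "az": 0.198, "claw": 0},
    {"tx": 0.112, "ty": -0.011, "tz": 0, "ax": 0, "ay": 0, "az": 0.223, "claw": 0},
    {"tx": 0.125, "ty": -0.007, "tz": 0, "ax": 0, "ay": 0, "az": 0.248, "claw": 0},
  ],
)

```text
clock: 13.3
eef_pos: [0.5203, 0.038, 0.0902]
tcp_rot: [[0.962, 0.275, -0.001], [0.275, -0.962, -0.0], [-0.001, 0.0, -1.0]]
ft_force: [-3.7, -3.6, 1.4]
opening: -0.0001
grip_force: 1.9
```

```bash
python3 - <<'E'
from h import *
from rig import readout
b=json.load(open('box.json')); s=readout.sense(); R=np.array(s['tcp_rot']); T=np.array(s['eef_pos']); print(T,s['ft_force'],R[:2,0])
yaw=np.degrees(np.arctan2(R[1,0],R[0,0]))-np.degrees(b[2]); th0=90-yaw; print('th now',th0)
for th in (84,87,90,93):
    t=np.radians(th);P=np.array([.02,.056]); r,sg=.038,.017
    B=P+r*np.array([-np.cos(t),np.sin(t)])+sg*np.array([-np.sin(t),-np.cos(t)])
    W=b2w(b,[(B[0],B[1],T[2])])[0]; d=R.T@(W-T)/.25
    print(th,d.round(3),round((th-th0)/180,3))
E
```

```text
[0.52028161 0.03798629 0.09017352] [-3.70750259 -3.60449407  1.43457239] [0.96158241 0.27451578]
th now 80.66353136157397
84 [ 0.012 -0.002 -0.   ] 0.019
87 [ 0.02  -0.005 -0.   ] 0.035
90 [ 0.028 -0.008 -0.   ] 0.052
93 [ 0.037 -0.01  -0.   ] 0.069
```

Call:
arm_command(
  commands=[
    {"tx": 0.01, "ty": -0.002, "tz": 0, "ax": 0, "ay": 0, "az": 0.019, "claw": 0},
    {"tx": 0.018, "ty": -0.005, "tz": 0, "ax": 0, "ay": 0, "az": 0.035, "claw": 0},
    {"tx": 0.026, "ty": -0.008, "tz": 0, "ax": 0, "ay": 0, "az": 0.052, "claw": 0},
  ],
)

```text
clock: 13.6
eef_pos: [0.5259, 0.042, 0.0902]
tcp_rot: [[0.993, 0.116, -0.001], [0.116, -0.993, 0.0], [-0.001, -0.0, -1.0]]
ft_force: [-3.6, -1.7, 1.3]
opening: 0.0001
grip_force: 2.0
```

Call:
arm_command(
  commands=[
    {"tx": 0.008, "ty": 0, "tz": 0, "ax": 0, "ay": 0, "az": 0, "claw": 0},
    {"tx": 0.008, "ty": 0, "tz": 0, "ax": 0, "ay": 0, "az": 0, "claw": 0},
  ],
)

```text
clock: 13.8
eef_pos: [0.5273, 0.0423, 0.0899]
tcp_rot: [[0.993, 0.119, -0.002], [0.119, -0.993, -0.0], [-0.002, -0.0, -1.0]]
ft_force: [-8.1, -0.0, 3.9]
opening: 0.0003
grip_force: 4.0
```

Force is rising towards the stop, so one more small nudge.

Call:
arm_command(
  commands=[
    {"tx": 0.008, "ty": 0, "tz": 0, "ax": 0, "ay": 0, "az": 0, "claw": 0},
    {"tx": 0.008, "ty": 0, "tz": 0, "ax": 0, "ay": 0, "az": 0, "claw": 0},
  ],
)

```text
clock: 14.0
eef_pos: [0.5277, 0.0422, 0.0896]
tcp_rot: [[0.993, 0.119, -0.005], [0.119, -0.993, -0.001], [-0.005, -0.0, -1.0]]
ft_force: [-17.5, 0.8, 11.0]
opening: -0.0003
grip_force: 8.7
```

It is at the stop: 17 N and no more motion. I draw back, rise and check.

Call:
arm_command(
  commands=[
    {"tx": -0.03, "ty": 0, "tz": 0, "ax": 0, "ay": 0, "az": 0, "claw": 0},
    {"tx": -0.07, "ty": 0, "tz": 0, "ax": 0, "ay": 0, "az": 0, "claw": 0},
    {"tx": -0.07, "ty": 0, "tz": -0.1, "ax": 0, "ay": 0, "az": 0, "claw": 0},
    {"tx": -0.07, "ty": 0, "tz": -0.3, "ax": 0, "ay": 0, "az": 0, "claw": 0},
    {"tx": -0.07, "ty": 0, "tz": -0.5, "ax": 0, "ay": 0, "az": 0, "claw": 0},
    {"tx": -0.07, "ty": 0, "tz": -0.7, "ax": 0, "ay": 0, "az": 0, "claw": 0},
    {"tx": -0.07, "ty": 0, "tz": -0.7, "ax": 0, "ay": 0, "az": 0, "claw": 0},
    {"tx": -0.07, "ty": 0, "tz": -0.7, "ax": 0, "ay": 0, "az": 0, "claw": 0},
  ],
)

```text
clock: 14.8
eef_pos: [0.5132, 0.04, 0.2663]
tcp_rot: [[0.993, 0.117, 0.003], [0.117, -0.993, 0.0], [0.003, 0.0, -1.0]]
ft_force: [-1.2, -0.9, -1.0]
opening: -0.0001
grip_force: 0.0
```

```bash
python3 - <<'E'
from h import *
from rig import readout, imaging
s=readout.sense(); print(s['eef_pos'],s['ft_force'],s['joint_vel'])
b=json.load(open('box.json')); p=imaging.get_image('wrist')
im=p['pixels'][:,:,::-1].copy()
for n in('red','blue','black'):
    for d in imaging.silhouettes('handle_'+n,p)[:1]:
        l=cv2.fitLine(onz(p,np.argwhere(d['mask'])[:,::-1].astype(float),.078)[:,:2].astype(np.float32),cv2.DIST_HUBER,0,.01,.01).ravel(); print(n,d['p'],np.degrees(np.arctan2(l[1],l[0]))-np.degrees(b[2]))
q=imaging.get_image('scene')['pixels'][:,:,::-1]; q=cv2.resize(q[135:263,180:370],None,fx=1.5,fy=3)
cv2.imwrite('pics/z.png',np.hstack([im,q]))
E
```

```text
[0.51318823 0.04001651 0.26627984] [-1.21395459 -0.89926234 -0.99274177] [-0.00019968  0.03847159  0.00122103  0.03449517  0.00104547 -0.01093937
 -0.00406066]
red 0.68 -89.17011153692988
blue 0.85 -3.2846142053106204
black 0.8 -2.8966184854009525
```

View pics/z.png

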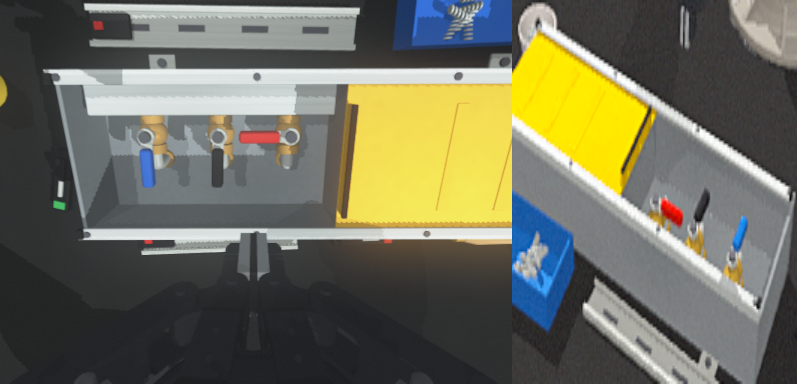

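Red points along the box at (260,137), measured at 89° of 90° and at its stop. Black (217,168) and blue (148,168) still point to the front, and the cover is parked at (345,160) with the hand clear above. I hand in.

```bash
python3 -c "
from rig import workorder; print(workorder.hand_in())"
```

```text
the job is handed in; nothing more can be done
None
```

The job is handed in: the cover is fully open, the red handle is shut against its stop, blue and black are still open, and the hand is clear; pushing the cover against its stop briefly peaked at about 34 N.

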